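Re-set the shaker's telescoping clamp for a medium bottle

ROBOT

A 6-joint arm with a two-finger parallel gripper is mounted at the origin on a cart in front of the work surface, level with it; the furniture and walls round the work are solid. World frame = base frame: x ahead of the robot, y to its left, z up, the work surface at z = 0. Lengths are in m, angles in rad, forces in N, time in s.
With the tool pointing down it reaches from about 0.225 to 0.875 m from the base axis. Payload 3.4 kg.
Tool frame: the origin (TCP) lies on the centre line of the jaws, within the pads' length; the fingertips stand 17 mm ahead of it and the grasp point (between the pads) lies 2 mm behind it (manip.finger_overhang is the distance from the TCP to the fingertips, in m); y points along the fingers, x is the direction in which the jaws open and shut, and the axes are right-handed (so a half turn about y gives the same grasp; the last joint's range is limited). The gripper opens to 85 mm and grips with 20 to 120 N. Pads are 22 mm wide; open, the fingers measure 114 mm over their backs; the gripper's body (76 mm by 85 mm) begins 54 mm behind the grasp point. The pads swing forward as they close: fully open they stand 13 mm farther back than shut.
Start: joints at [1.088, 0.276, 1.505, -0, 1.361, -0.121], TCP at [0.204, 0.538, 0.248] pointing down, gripper open.
Joint ranges: [-2.89, 2.89], [-0.75, 2.08], [0.22, 2.7], [-1.18, 4.32], [0.11, 2.71], [-2.7, 2.7]. Speed limits (rad/s): [2.57, 2.57, 3.14, 3.14, 3.14, 3.14].

INTERFACE

Orientations are given as a unit quaternion [w, x, y, z].
In Python, from rig import manip gives the robot as it stands.
- The arm moves only by the tool arm_command, never from a script. Its argument "commands" is a list of rows, each a list of 3 entries, a list of its own where there are three numbers: the finger opening in cm, from 0 to 8.54, then the shift along the world's x, y, z in cm, then the turn about the world's z in rad. A call has 1 to 12 rows; each row shifts and turns the commanded pose from where the row before left it; what a row does not reach is not made up. A row lasts 1/10 s, in which the tool goes at most 50 mm and 8.59 degrees, less where a joint would pass 70% of its speed; a pose out of reach is approached as far as the arm can. A call with a gripper value outside its range is refused whole. The fingers move at their own pace and stop on an object; "grip_force" is the grip in N (left out, the last holds). Time passes only in rows, so rows that do not move let the fingers close. It gives the time, the measured TCP pose, the force and the opening at its end, in the units of the state.
- manip.get_state(): the state, without advancing time (a new reading comes with each control period).
- manip.get_image(name): name is "side" or "top"; returns a dict with "pixels" (420x560x3 uint8, red, green, blue), "range_z" (420x560 float32, m along the optical axis (not along the pixel's ray), 0 where there is no reading), "intrinsics" (3x3 intrinsics, pixels), "R" (3x3) and "t" (3): a world point X has camera coordinates R X + t. Camera axes: x right, y down, z forward; pixel columns grow to the right and rows downward; lengths in m; the calibration is good to about 2 mm. A picture is of the moment at which its call begins.
- manip.sign_off(): hands the job in, once; it reports no verdict.
The state is a dict: "clock": time; "qpos": joint angles; "qd": joint speeds; "effort": joint torques, N m; "position": TCP position; "ee_rot": TCP orientation; "contact_force": force on the tool from outside, world axes, zero at the start; "moment": the same for the moment, N m; "width": finger opening in m.
Only numpy, scipy, OpenCV 4.12 (cv2) and the standard library are available. Lean on these libraries where they do the work, as an engineer would, in place of code of your own. Each camera call takes 0.05 s, during which the arm holds its last target.

TASK

The shaker's clamp bar was left set for a narrow vessel. Squeeze in the spring button on the clamp's front tube and slide the bar back to make room, stand the bottle of red medium upright on the rubber mat between the two bars, about midway between the front and back tubes, then press the button in again and close the bar onto the bottle until the button has popped out fully in the hole that holds the bottle snugly. Keep the bottle upright and leave everything else standing where it is.

Things in the scene. Friction and masses are not known exactly. Their poses are not given: they have to be found in the camera images.
- shaker: Low orbital shaker, 240 x 310 mm, fixed. Origin: centre of its underside, on the bench; its x points from its front (dials) to its back, y along the clamp's travel (left seen from the front), z up. Platform top (235 mm in x, 310 mm in y) at z = 80 mm. Black tube brackets at x = -95 and +95 mm, y = 139 to 154 mm, top at z = 134 mm. Nothing stands above the tubes.
- mat_mid (a point): Top of the dark rubber mat (150 mm in shaker x, y from -115 to +130 mm) at the shaker's middle, 82 mm above the bench.
- fixed_bar_mid (a point): Middle (on the centre line) of the fixed bar at the right end, at shaker y = -130 mm, z = 118 mm: rubber-covered, 16 mm thick, lying along shaker x between two black posts 26 mm wide at x = -95 and +95 mm, top at z = 132 mm.
- clamp_bar_mid (a point): Middle (on the centre line) of the movable bar: 16 mm thick, rubber-covered, along shaker x, z = 118 mm, at shaker y = -78 mm + clamp. It joins the right ends of two steel outer tubes, 24 x 24 mm, along y, centre lines at x = -95 (front) and +95 mm (back), z = 118 mm, from 12 mm right of the bar to 141 mm left of it. They slide over fixed inner tubes.
- clamp (a joint): Travel of the movable bar and its outer tubes along shaker +y (opening), m. Starts latched at 0, the narrow hole (36 mm clear between the bars' faces); 0.035 is the middle hole (71 mm clear), 0.070 the wide hole (106 mm clear); stops at -0.002 and 0.073. About 3 N of friction, stays where left. Locked (1 mm play, 2 to 3 if forced) while the button stands out through a hole.
- button (a joint): Spring button, m pressed in: 0 fully out through a hole, 0.005 flush with the tube's front face, 0.007 riding inside the tube between holes. 3 N to start, 6 N fully in. Pressed flush, it lets the tube slide (under 10 N along the tube to start), its nose riding under the wall with no more pressing; it springs out by itself at the next hole (35 mm on) if nothing covers that.
- button_tip (a point): Tip of the brass domed button, 12 mm across, which sticks out 5 mm towards shaker -x from a 13 mm hole in the front tube's front face. It sits on the fixed inner tube: always at shaker y = 36 mm, z = 118 mm; tube axis 17 mm behind the tip when out. Fingers closing along shaker x on the tube there press it flush and hold the outer tube, which then draws along y.
- bottle_medium: Bottle to be clamped: largest of three screw-cap bottles, clear glass, red medium, blue cap; 68 mm across, 140 mm tall, 0.2 to 0.37 kg. Origin: centre of its underside; z up. Body 68 mm across up to 94 mm, cap 39 mm across above that to the top (take the cap from above). Stands on the bench among the rest. In the middle hole it has 3 mm of play.
- bottle_buffer: Bystander: smaller clear bottle with white/clear content and blue cap, 60 mm across, 126 mm tall. Origin: centre of its underside.
- bottle_amber: Bystander: amber glass bottle with a white cap, 51 mm across, 96 mm tall. Origin: centre of its underside.
- wash_bottle: Bystander: white wash bottle, red cap, bent spout, 226 mm tall. Origin at its underside; the round body (68 mm across) stands 24 mm from the origin along its own +y, the thin spout reaches 58 mm along its -y at the top.
- pen_pot: Bystander: black pot with red and white pens, 84 mm across, pot 98 mm and pens 174 mm tall. Origin: centre of its underside.
- tape_roll: Bystander: roll of beige tape lying flat, 103 mm across, 25 mm tall. Origin: centre of its underside.

How it is judged:
By the outcome, as a careful person would: the job done as asked, in the order asked, and still so for the second after the job is handed in, with the robot touching nothing.
It also fails if it takes over 64 s, if anything falls off the work surface, if the arm or the gripper's body presses on something with over 40 N, if the wrist force passes 120 N, or if a joint passes its speed limit or range.

## Working session

There is one attempt and no reset: what is moved stays moved. The work goes in short steps, Python scripts to look and compute and a tool call to move; the robot and the scene stay as the last step left them, time stands still between calls to the robot, and variables do not carry over. Pictures are saved under pics/ and viewed, and the job is handed in when it is done.

Besides the shell and the picture viewer there is one more tool, called after ">>>" as name([rows], argument=value, ...), one row to a line, values as JSON. arm_command: Moves the arm, as the interface text tells. Its arguments: {"type":"object","properties":{"commands":{"type":"array"},"grip_force":{"type":"number"}},"required":["commands"]}

```bash
mkdir -p pics; ls
cat > h.py <<'E'
from rig import manip
import numpy as np, cv2
def shot(n,fn):
    im=manip.get_image(n); cv2.imwrite('pics/'+fn,cv2.cvtColor(im['pixels'],cv2.COLOR_RGB2BGR)); 
    np.savez('pics/'+fn+'.npz',**{k:im[k] for k in ['pixels','range_z','intrinsics','R','t']}); return im
def world(im,u,v,z=None):
    K=im['intrinsics'];R=im['R'];t=im['t']
    d=R.T@np.linalg.solve(K,np.array([u,v,1.])); c=-R.T@t
    if z is None: return c+d*im['range_z'][int(round(v)),int(round(u))]
    return c+d*(z-c[2])/d[2]
def cloud(im):
    K=im['intrinsics'];R=im['R'];t=im['t'];Z=im['range_z']
    v,u=np.mgrid[:Z.shape[0],:Z.shape[1]]
    p=np.stack([(u-K[0,2])/K[0,0]*Z,(v-K[1,2])/K[1,1]*Z,Z],-1)
    return (p-t)@R
def proj(im,X):
    c=im['R']@np.array(X)+im['t'];p=im['intrinsics']@c;return p[:2]/p[2]
E
python3 - <<'E'
from h import *
np.set_printoptions(precision=4,suppress=True)
for n in ['side','top']:
    im=shot(n,n+'0.png'); print(n,-im['R'].T@im['t'],im['R'][2])
s=manip.get_state(); print(s)
E
```

```text
pics
side [ 0.8291 -0.7622  1.1376] [-0.2372  0.5412 -0.8067]
top [ 0.3318 -0.0521  1.2562] [ 0.1596 -0.0059 -0.9872]
{'clock': 0.1, 'qpos': array([ 1.088 ,  0.2765,  1.506 , -0.    ,  1.3607, -0.121 ]), 'qd': array([-0.0014, -0.0001, -0.0019, -0.0003, -0.0014, -0.0014]), 'effort': array([  0.0016, -41.7699, -24.6406,  -0.0001,   0.0058,   0.    ]), 'position': array([0.2033, 0.5374, 0.2475]), 'ee_rot': array([-0.5815,  0.5821,  0.4014, -0.4024]), 'contact_force': array([0.3831, 0.2331, 0.5427]), 'moment': array([ 0.0104, -0.0083,  0.0181]), 'width': 0.08508741700648016}
```

View pics/top0.png

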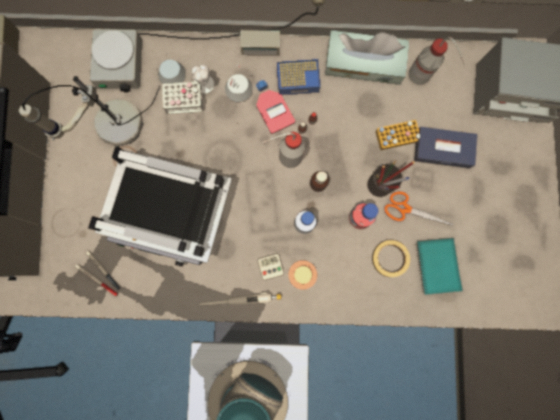

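View pics/side0.png

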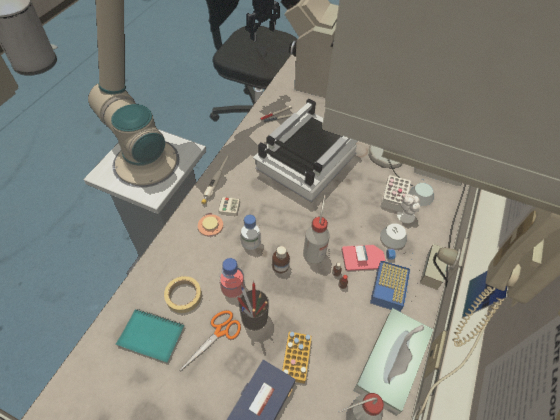

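Run:
```python
from h import *
np.set_printoptions(precision=4,suppress=True)
for n in ['side','top']:
    im=np.load(f'pics/{n}0.png.npz'); print(n,proj(im,[0,0,0]),proj(im,[.2,.54,.25]),proj(im,[.5,0,0]), proj(im,[.4,.3,.1]))
    p=im['pixels'][:,:,::-1]
    c={'top':(85,135,165,140),'side':(245,90,130,120)}[n]
    x,y,w,h=c
    f=min(800//w,600//h)
    cv2.imwrite(f'pics/{n}0_crop.png',cv2.resize(p[y:y+h,x:x+w],None,fx=f,fy=f,interpolation=cv2.INTER_CUBIC)); print(f)
im=np.load('pics/top0.png.npz'); x,y,w,h=260,150,190,140
cv2.imwrite('pics/top0_crop2.png',cv2.resize(im['pixels'][y:y+h,x:x+w,::-1],None,fx=4,fy=4,interpolation=cv2.INTER_CUBIC))
```

```text
side [145.7827 161.28  ] [262.1659  32.8757] [274.0791 210.0803] [284.2874 121.0601]
5
top [247.4496 402.2671] [ -2.6827 330.8047] [253.9344 216.7855] [135.3025 246.629 ]
4
```

View pics/top0_crop.png

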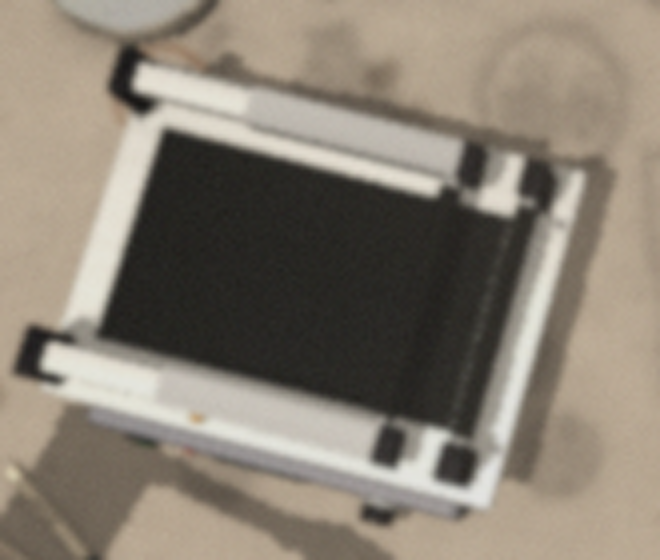

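View pics/side0_crop.png

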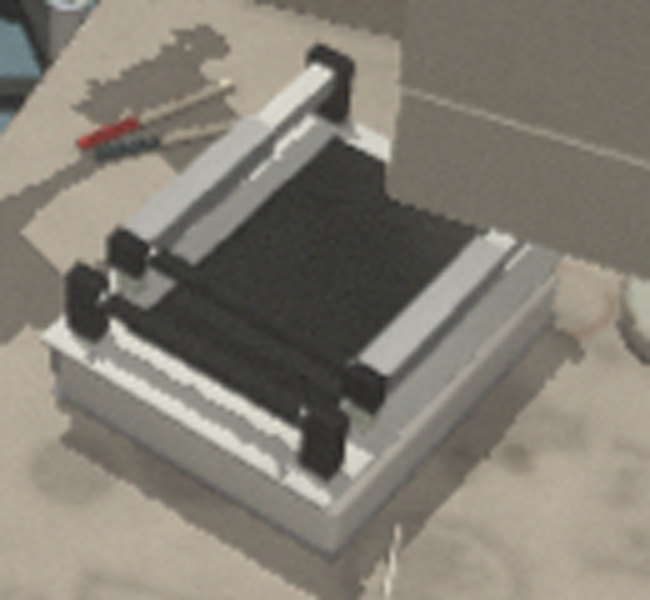

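View pics/top0_crop2.png

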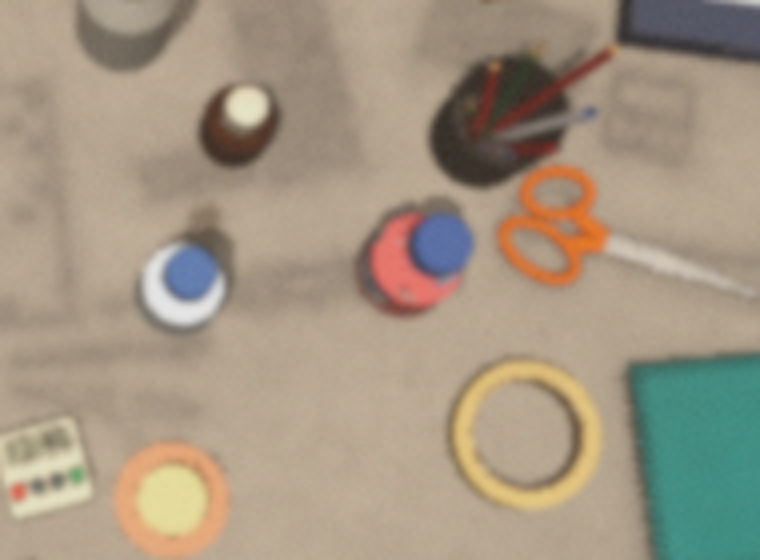

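Run:
```python
from h import *
np.set_printoptions(precision=4,suppress=True)
im=np.load('pics/top0.png.npz'); P=cloud(im); px=im['pixels'].astype(int)
reg=np.zeros(P.shape[:2],bool); reg[140:275,85:240]=1
m=reg&(px.sum(-1)<160)&(P[...,2]>.115)
n,l,st,c=cv2.connectedComponentsWithStats(m.astype(np.uint8))
for i in range(1,n):
    if st[i,4]>5: q=P[l==i]; print(st[i],c[i],'med',np.median(q,0), 'plane',world(im,*c[i],.133))
# tubes tops
m=reg&(px.sum(-1)>300)&(P[...,2]>.12)&(P[...,2]<.145)
n,l,st,c=cv2.connectedComponentsWithStats(m.astype(np.uint8))
for i in range(1,n):
    if st[i,4]>30:
        q=P[l==i]; r=cv2.minAreaRect(np.argwhere(l==i)[:,::-1].astype(np.float32)); print(st[i],c[i],np.median(q,0),r)
        pts=np.array([world(im,*x,.130)[:2] for x in np.argwhere(l==i)[:,::-1]]); rr=cv2.minAreaRect((pts*1000).astype(np.float32)); print(rr)
# platform
im2=np.load('pics/side0.png.npz');P2=cloud(im2)
print('side cabinet',P2[50,400:540:40],P2[150,420])
# brass
hsv=cv2.cvtColor(im['pixels'],cv2.COLOR_RGB2HSV)
sub=im['pixels'][232:246,126:142]; 
m=reg&(px[...,0]-px[...,2]>60)
print(np.argwhere(m)[:40].tolist())
for n_,I in (('top',im),('side',im2)):
    hsv=cv2.cvtColor(I['pixels'],cv2.COLOR_RGB2HSV); b=((hsv[...,0]>100)&(hsv[...,0]<130)&(hsv[...,1]>110)&(hsv[...,2]>100)).astype(np.uint8)
    n,l,st,c=cv2.connectedComponentsWithStats(b); PP=cloud(I)
    for i in range(1,n):
        if st[i,4]>40: print(n_,st[i],c[i],np.median(PP[l==i],0))
```

```text
[113 147   7  14  54] [116.     153.5556] med [0.6375 0.3577 0.1348] plane [0.6377 0.3586 0.133 ]
[201 172   5   9  32] [202.75   175.7812] med [0.5853 0.1302 0.132 ] plane [0.5853 0.1303 0.133 ]
[217 176   6  10  43] [219.4651 180.1395] med [0.5754 0.0861 0.1327] plane [0.575  0.0867 0.133 ]
[179 183  21  56 345] [188.9478 210.7072] med [0.4944 0.1618 0.1249] plane [0.4931 0.1606 0.133 ]
[199 188  19  55 207] [207.9662 214.9034] med [0.4846 0.1126 0.1264] plane [0.4837 0.1117 0.133 ]
[ 90 217   7  12  45] [ 92.6222 222.4444] med [0.457  0.4011 0.135 ] plane [0.4561 0.4024 0.133 ]
[180 243   5   7  24] [182.25   245.5417] med [0.4043 0.1729 0.131 ] plane [0.404  0.1723 0.133 ]
[197 248   6   7  26] [199.8077 250.2692] med [0.3943 0.1275 0.1316] plane [0.3934 0.1276 0.133 ]
[118 150  83  32 773] [161.2186 164.8797] [0.6113 0.2378 0.1302] ((159.1981201171875, 164.5565948486328), (85.02617645263672, 11.95036792755127), 15.945395469665527)
((612.5777587890625, 245.52894592285156), (223.57760620117188, 31.43168067932129), 75.43690490722656)
[ 95 220  89  32 787] [139.6391 235.1474] [0.4268 0.2799 0.1302] ((139.55319213867188, 235.1866455078125), (91.86642456054688, 12.4109525680542), 13.448614120483398)
((427.4265441894531, 282.54254150390625), (234.92054748535156, 31.074615478515625), 78.25602722167969)
side cabinet [[ 0.789  -0.3745  0.895 ]
 [ 0.8242 -0.3762  0.9063]
 [ 0.8566 -0.3747  0.9148]
 [ 0.8865 -0.3756  0.924 ]] [ 0.8417 -0.374   0.781 ]
[[239, 133], [239, 134]]
top [306  72  12  15 146] [311.5959  78.5616] [ 0.9052 -0.1561  0.0385]
top [364 205  12  12  92] [369.7283 210.2065] [ 0.507  -0.2996  0.141 ]
```

```bash
cat >> h.py <<'E'
A=np.array([[95,146.5],[-95,146.5],[95,-130],[-95,-130]])/1000.
B=np.array([[.6377,.3586],[.4561,.4024],[.575,.0867],[.3934,.1276]])
def fit(A,B):
    a=A-A.mean(0);b=B-B.mean(0)
    th=np.arctan2((a[:,0]*b[:,1]-a[:,1]*b[:,0]).sum(),(a*b).sum())
    R=np.array([[np.cos(th),-np.sin(th)],[np.sin(th),np.cos(th)]]); return th,R,B.mean(0)-R@A.mean(0)
TH,RS,TS=fit(A,B)
def sh(x,y,z=None):
    w=RS@np.array([x,y])/1000+TS
    return w if z is None else np.append(w,z/1000)
E
python3 - <<'E'
from h import *
np.set_printoptions(precision=4,suppress=True)
print(TH,TS,(A@RS.T+TS-B)*1000)
for k in range(1):
    for n in ['top','side']:
        im=np.load(f'pics/{n}0.png.npz'); x,y,w,h={'top':(85,135,165,140),'side':(245,90,130,120)}[n]
        f=4
        I=cv2.resize(im['pixels'][y:y+h,x:x+w,::-1],None,fx=f,fy=f,interpolation=cv2.INTER_CUBIC)
        def L(pts,col):
            q=[((proj(im,sh(*p))-[x,y]+.5)*f).astype(int) for p in pts]
            cv2.polylines(I,[np.array(q)],True,col,1)
        for s in(-95,95):
            L([(s-12,-90,130),(s+12,-90,130),(s+12,63,130),(s-12,63,130)],(0,0,255))
            L([(s-13,-143,132),(s+13,-143,132),(s+13,-117,132),(s-13,-117,132)],(0,255,0))
        L([(-75,-115,82),(75,-115,82),(75,130,82),(-75,130,82)],(255,255,0))
        L([(-117.5,-155,80),(117.5,-155,80),(117.5,155,80),(-117.5,155,80)],(255,0,255))
        q=((proj(im,sh(-112,36,118))-[x,y]+.5)*f).astype(int); cv2.circle(I,tuple(map(int,q)),5,(0,200,255),1)
        cv2.imwrite(f'pics/ov_{n}.png',I)
print('btn',sh(-112,36,118),'place',sh(0,-68,82))
im=np.load('pics/top0.png.npz');P=cloud(im)
print('cap ray', world(im,369.73,210.2,.14))
im2=np.load('pics/side0.png.npz');P2=cloud(im2)
for I,PP,r in((im,P,(180,240,345,385)),(im2,P2,(250,300,215,250))):
    sub=PP[r[0]:r[1],r[2]:r[3]].reshape(-1,3); c=sub[np.abs(sub[:,2]-.14)<.004]
    print(len(c),np.median(c,0),c.min(0),c.max(0))
E
```

```text
-0.22661561794510723 [0.5137 0.2358] [[ 1.4832 -1.4044]
 [-2.0589 -2.515 ]
 [ 2.0589  1.065 ]
 [-1.4832  2.8544]]
btn [0.4126 0.296  0.118 ] place [0.4984 0.1695 0.082 ]
cap ray [ 0.5065 -0.2998  0.14  ]
172 [ 0.5048 -0.3026  0.1406] [ 0.4866 -0.3245  0.1361] [ 0.5862 -0.2828  0.1437]
151 [ 0.5085 -0.3051  0.1392] [ 0.488  -0.3777  0.136 ] [ 0.5706 -0.2849  0.1435]
```

View pics/ov_top.png

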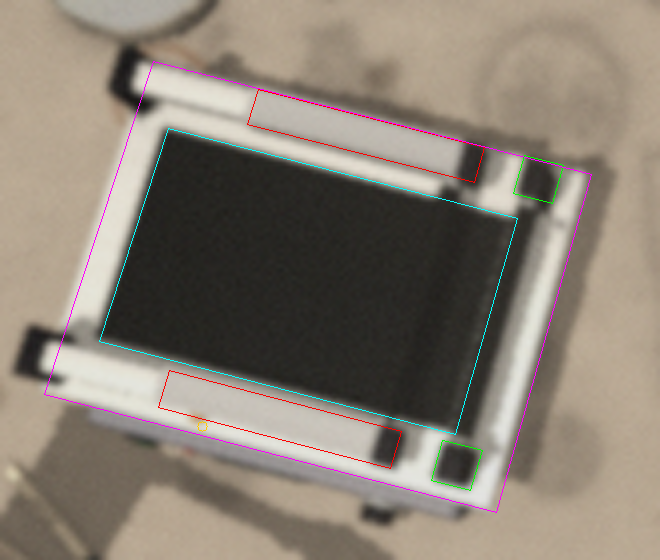

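View pics/ov_side.png

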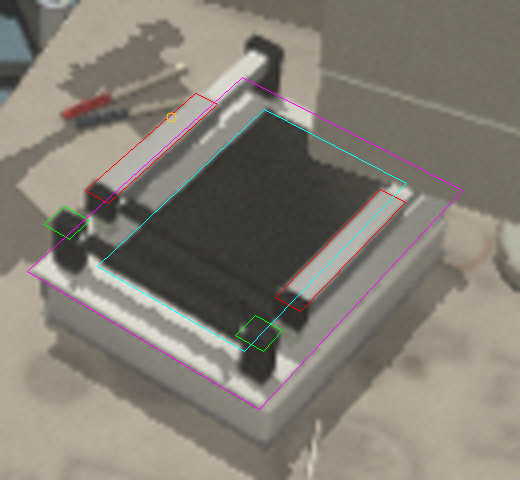

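Run:
```python
from h import *
np.set_printoptions(precision=4,suppress=True)
im=np.load('pics/top0.png.npz'); P=cloud(im); px=im['pixels'].astype(int)
def tosh(w): return (RS.T@(np.asarray(w)[:2]-TS))*1000
for (r) in ((150,183,120,200),(222,250,100,182)):
    Q=[];
    for v in range(r[0],r[1]):
        for u in range(r[2],r[3]):
            if px[v,u].sum()>300 and .126<P[v,u,2]<.136: Q.append(tosh(world(im,u,v,.130)))
    Q=np.array(Q); print(len(Q),cv2.fitLine(Q.astype(np.float32),cv2.DIST_HUBER,0,.01,.01).ravel(), Q.mean(0))
    for lo in range(-80,140,30):
        s=Q[(Q[:,1]>lo)&(Q[:,1]<lo+30)]; 
        if len(s): print(lo,s[:,0].min(),s[:,0].max(),s[:,0].mean())
for v,u in((239,133),(239,134)): print('btn',tosh(world(im,u,v,.120)))
s=manip.get_state(); q=s['ee_rot']; 
from scipy.spatial.transform import Rotation as Ro
print(Ro.from_quat([q[1],q[2],q[3],q[0]]).as_matrix())
# objects >  z .02 near bottle
m=(P[...,2]>.015)&(P[...,2]<.24); m[:, :250]=0; m[:120]=0;m[:,450:]=0; m[300:]=0
n,l,st,c=cv2.connectedComponentsWithStats(m.astype(np.uint8))
for i in range(1,n):
    if st[i,4]>20: q=P[l==i]; print(c[i],st[i,4],'top',np.percentile(q[:,2],98),'xy',q[:,:2].min(0),q[:,:2].max(0))
q=P[l==l[180,385]]; t=q[q[:,2]>.10]; print('pens',np.round(t[np.argsort(-t[:,2])][::6],3).tolist()[:14])
# red-medium body
hsv=cv2.cvtColor(im['pixels'],cv2.COLOR_RGB2HSV)
```

```text
689 [ 0.0055  1.     95.1143 28.1626] [95.1457 24.223 ]
-80 76.27822425541457 107.4720538763784 94.44817469219349
-50 82.45026050984102 107.4060039495644 94.91959216872004
-20 82.81473318522447 107.7334182195296 95.18964606496057
10 83.25256337363989 107.66732997153343 95.47494465165316
40 83.0347996667885 107.46884914751519 95.08237259082881
70 84.71509603444075 104.76643830314961 95.28388399989417
100 85.88546833106616 104.56538652506829 95.39505529910271
130 85.74139250972007 105.02407216384283 96.12859366919693
701 [  0.003    1.     -94.4321  22.6254] [-94.4216  19.5741]
-80 -106.74881849586734 -78.74011474994843 -94.31644165830214
-50 -106.59817743148088 -82.66934125939352 -94.8027665475925
-20 -106.32647079470075 -82.4920291267804 -94.53203690819808
10 -106.05432035778094 -82.31433232885787 -94.37889611373524
40 -106.17508702365322 -82.42919719682864 -94.36518763498253
70 -103.48140738010743 -85.32549219944029 -94.67292703784685
100 -103.44694607479877 -84.91898362707609 -94.00117508091182
130 -95.00701348180273 -87.06578838141792 -90.49832497036938
btn [-107.917    42.3061]
b
[... 699 characters left out ...]
0.5131 -0.1129]
[391.221 258.539] 525 top 0.030160321730030356 xy [ 0.3433 -0.4364] [ 0.4425 -0.3342]
[270.5702 265.8554] 242 top 0.021075786428921946 xy [ 0.3261 -0.0806] [ 0.3954 -0.0188]
[303.1719 274.2708] 192 top 0.021669168230131364 xy [ 0.3179 -0.1638] [ 0.3644 -0.1192]
[264.4302 296.2616] 172 top 0.03015625442371233 xy [ 0.2714 -0.0823] [0.2912 0.0024]
pens [[0.624, -0.402, 0.175], [0.623, -0.403, 0.171], [0.625, -0.395, 0.163], [0.623, -0.395, 0.157], [0.622, -0.394, 0.152], [0.584, -0.32, 0.146], [0.568, -0.375, 0.143], [0.62, -0.395, 0.14], [0.586, -0.325, 0.139], [0.623, -0.39, 0.137], [0.592, -0.393, 0.135], [0.619, -0.394, 0.133], [0.568, -0.376, 0.131], [0.565, -0.345, 0.129]]
```

Run:
```python
from h import *
im=np.load('pics/top0.png.npz'); g=im['pixels'].astype(np.float32).mean(-1)
def prof(x,z,ys):
    uv=np.array([proj(im,sh(x,y,z)) for y in ys],np.float32)
    return cv2.remap(g,uv[:,0].reshape(1,-1).copy(),uv[:,1].reshape(1,-1).copy(),cv2.INTER_LINEAR)[0]
def edges(x,z,lo,hi):
    ys=np.arange(lo,hi,.5); a=np.mean([prof(x+d,z,ys) for d in(-6,-3,0,3,6)],0); d=np.gradient(cv2.GaussianBlur(a.reshape(1,-1),(0,0),2)[0]); i=np.argmax(abs(d)); return ys[i],round(float(d[i]),2)
for x in(-95,95):
    print(x,'tube left end(63)',edges(x,130,50,78),'bracket139',edges(x,134,128,147),'collar right -90',edges(x,130,-100,-83), 'post -143',edges(x,132,-152,-136),'post -117',edges(x,132,-123,-109))
for x in(-50,0,50): print('mat130',edges(x,82,115,142),'plat155',edges(x,80,146,166),'plat-155',edges(x,80,-166,-146))
# button: redness
px=im['pixels'].astype(int); sub=(px[...,0]-px[...,2])[235:244,128:140]; print(sub)
```

```text
-95 tube left end(63) (np.float64(67.5), 1.88) bracket139 (np.float64(142.0), -11.9) collar right -90 (np.float64(-94.0), -7.68) post -143 (np.float64(-142.5), -9.77) post -117 (np.float64(-118.0), 11.52)
95 tube left end(63) (np.float64(67.0), 2.08) bracket139 (np.float64(142.0), -11.5) collar right -90 (np.float64(-94.5), -6.4) post -143 (np.float64(-143.0), -5.87) post -117 (np.float64(-118.5), 10.71)
mat130 (np.float64(133.5), 11.71) plat155 (np.float64(159.0), -3.99) plat-155 (np.float64(-150.5), 8.17)
mat130 (np.float64(133.0), 11.25) plat155 (np.float64(158.5), -3.76) plat-155 (np.float64(-151.0), 8.61)
mat130 (np.float64(133.0), 10.99) plat155 (np.float64(158.0), -3.3) plat-155 (np.float64(-151.5), 7.33)
[[14 13 13 15 14 13 16 15 14 15 14 13]
 [13 14 14 14 16 15 14 14 14 14 13 14]
 [13 13 13 15 19 21 21 17 16 16 14 13]
 [12 11 13 17 29 41 38 30 19 14 14 15]
 [ 9 11 13 18 37 62 61 44 23 17 12 12]
 [ 9 10 11 15 28 44 45 34 19 13 10 11]
 [10  8 10 11 16 21 20 17 11 11 11 10]
 [ 7  8  7 10  9 11 11  9  8  7  8  8]
 [ 4  4  6  5  7  6  8  8  7  8 10  8]]
```

```bash
cat >> h.py <<'E'
TS=TS+RS@np.array([.0003,.0036])
def tosh(w): return (RS.T@(np.asarray(w)[:2]-TS))*1000
def st():
    s=manip.get_state(); q=s['ee_rot']
    from scipy.spatial.transform import Rotation as Ro
    M=Ro.from_quat([q[1],q[2],q[3],q[0]]).as_matrix()
    print('t',round(s['clock'],2),'pos',s['position'].round(4),'yaw',round(float(np.arctan2(M[1,0],M[0,0])),4),'F',s['contact_force'].round(1),'w',round(s['width'],4),'q',s['qpos'].round(2),'sh',tosh(s['position']).round(1)); return s
E
python3 - <<'E'
from h import *
s=st(); print('overhang',manip.finger_overhang)
print('grasp',sh(-95,36)); print('delta',sh(-95,36)-s['position'][:2]); print('yvec',RS[:,1])
print('place', sh(0,-86.5))
E
```

```text
t 0.1 pos [0.2033 0.5374 0.2475] yaw 1.209 F [0.4 0.2 0.5] w 0.0851 q [ 1.09  0.28  1.51 -0.    1.36 -0.12] sh [-370.5  220.5]
overhang 0.017
grasp [0.430315   0.29565074]
delta [ 0.22700576 -0.24172875]
yvec [0.22468097 0.97443238]
place [0.49536266 0.15493808]
```

>>> arm_command([
  [6,[1.9,-2,0],-0.12],
  [6,[1.9,-2,0],-0.12],
  [6,[1.9,-2,0],-0.12],
  [6,[1.9,-2,0],-0.12],
  [6,[1.9,-2,0],-0.12],
  [6,[1.9,-2,0],-0.12],
  [6,[1.9,-2,0],-0.12],
  [6,[1.9,-2,0],-0.12],
  [6,[1.9,-2,0],-0.12],
  [6,[1.9,-2,0],-0.12],
  [6,[1.9,-2,0],-0.12],
  [6,[1.8,-2.2,0],-0.116],
], grip_force=30)

```text
clock: 1.3
position: [0.4311, 0.2949, 0.2479]
ee_rot: [-0.702, 0.702, -0.082, 0.082]
contact_force: [0.4, 0.0, 0.5]
width: 0.0598
```

Run:
```python
from h import *
st(); shot('top','t1.png'); shot('side','s1.png')
a=cv2.imread('pics/t1.png')[130:280,70:250]; b=cv2.imread('pics/s1.png')[70:220,220:400]
cv2.imwrite('pics/c1.png',cv2.resize(np.hstack([a,b]),None,fx=2.2,fy=2.2,interpolation=cv2.INTER_CUBIC))
```

```text
t 1.3 pos [0.4311 0.2949 0.2479] yaw -0.2318 F [0.4 0.  0.5] w 0.0598 q [0.47 0.2  1.61 0.   1.33 0.7 ] sh [-94.1  35.5]
```

View pics/c1.png

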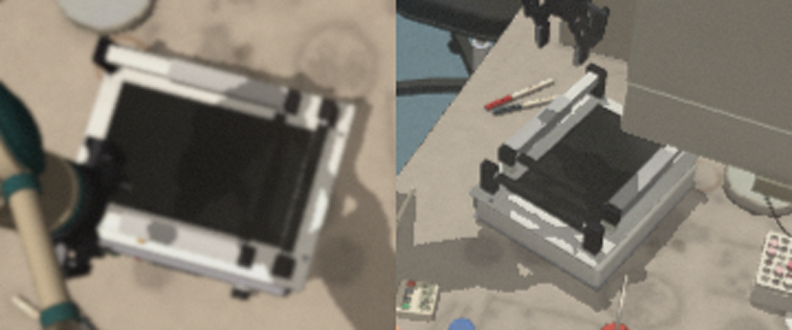

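Run:
```python
from h import *
for n in('t1.png','s1.png'):
    im=np.load(f'pics/{n}.npz'); print(n,proj(im,[.4311,.2949,.2479]),proj(im,[.4311,.2949,.2309]))
    f=cv2.imread('pics/'+n); 
    for z in(.2479,.2309): cv2.circle(f,tuple(int(round(v)) for v in proj(im,[.4311,.2949,z])),2,(0,0,255),-1)
    cv2.imwrite('pics/m_'+n,f)
a=cv2.imread('pics/m_t1.png')[150:300,30:210]; b=cv2.imread('pics/m_s1.png')[40:190,200:380]
cv2.imwrite('pics/c2.png',cv2.resize(np.hstack([a,b]),None,fx=2.2,fy=2.2,interpolation=cv2.INTER_CUBIC))
```

```text
t1.png [119.0483739  228.57830012] [121.52582441 229.37082004]
s1.png [294.13967307  90.09952479] [293.85666269  94.36591033]
```

View pics/c2.png

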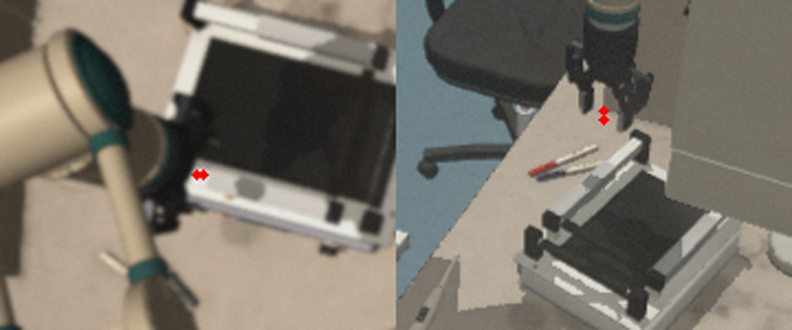

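>>> arm_command([
  [6,[-0.1,0.1,-3],0.005],
  [6,[0,0,-4],0],
  [6,[0,0,-4],0],
  [6,[0,0,-2],0],
  [6,[0,0,0],0],
  [6,[0,0,0],0],
])

```text
clock: 2.0
position: [0.4294, 0.2973, 0.1185]
ee_rot: [0.703, -0.703, 0.078, -0.078]
contact_force: [0.5, -0.3, 0.5]
width: 0.0603
```

Run:
```python
from h import *
st(); shot('side','s2.png'); shot('top','t2.png')
a=cv2.imread('pics/t2.png')[150:300,60:240]; b=cv2.imread('pics/s2.png')[60:210,230:410]
cv2.imwrite('pics/c3.png',cv2.resize(np.hstack([a,b]),None,fx=2.2,fy=2.2,interpolation=cv2.INTER_CUBIC))
```

```text
t 2.0 pos [0.4294 0.2973 0.1185] yaw -0.2211 F [ 0.5 -0.3  0.5] w 0.0603 q [0.47 0.31 1.81 0.   1.02 0.69] sh [-96.2  37.4]
```

View pics/c3.png

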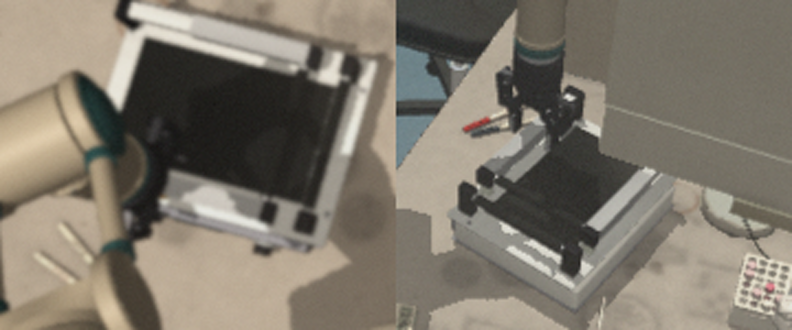

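>>> arm_command([
  [4,[0.1,0,-0.1],0],
  [3.4,[0,0,0],0],
  [3,[0,0,0],0],
  [2.6,[0,0,0],0],
  [2,[0,0,0],0],
  [2,[0,0,0],0],
  [1.5,[0,0,0],0],
  [1.5,[0,0,0],0],
], grip_force=30)

```text
clock: 2.9
position: [0.4298, 0.2969, 0.1176]
ee_rot: [0.703, -0.703, 0.079, -0.078]
contact_force: [-5.8, 1.7, 6.1]
width: 0.0235
```

Run:
```python
from h import *
st()
```

```text
t 2.9 pos [0.4298 0.2969 0.1176] yaw -0.2232 F [-5.8  1.7  6.1] w 0.0235 q [0.47 0.31 1.81 0.   1.02 0.69] sh [-95.8  37.1]
```

>>> arm_command([
  [1.5,[0.11,0.49,0],0],
  [1.5,[0.11,0.49,0],0],
  [1.5,[0.11,0.49,0],0],
  [1.5,[0.11,0.49,0],0],
  [1.5,[0.11,0.49,0],0],
  [1.5,[0,0,0],0],
])

```text
clock: 3.5
position: [0.4354, 0.321, 0.1176]
ee_rot: [-0.702, 0.703, -0.079, 0.078]
contact_force: [-5.1, 0.2, 8.0]
width: 0.0236
```

Run:
```python
from h import *
st(); shot('top','t3.png')
a=cv2.imread('pics/t3.png')[135:275,85:250]
cv2.imwrite('pics/c4.png',cv2.resize(a,None,fx=4,fy=4,interpolation=cv2.INTER_CUBIC))
```

```text
t 3.5 pos [0.4354 0.321  0.1176] yaw -0.2227 F [-5.1  0.2  8. ] w 0.0236 q [ 0.51  0.33  1.77 -0.    1.04  0.73] sh [-95.8  61.9]
```

View pics/c4.png

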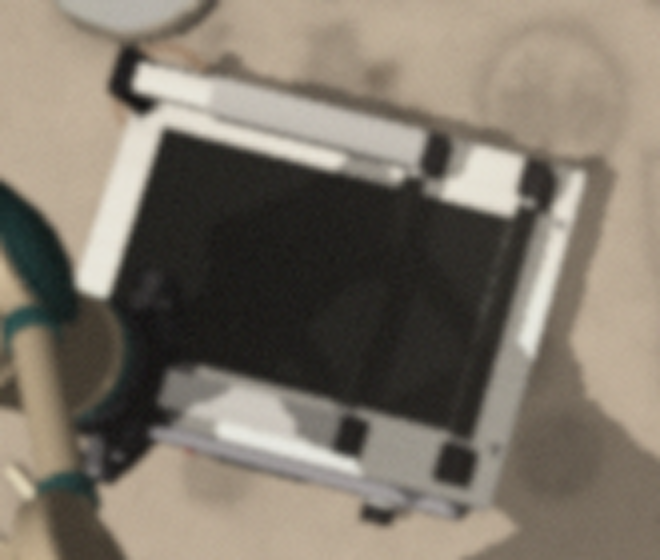

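>>> arm_command([
  [1.5,[0.11,0.49,0],0],
  [1.5,[0.04,0.19,0],0],
  [1.5,[0.04,0.19,0],0],
  [1.5,[0.02,0.1,0],0],
  [1.5,[0.0,0.05,0],0],
  [1.5,[0,0,0],0],
])

```text
clock: 4.15
position: [0.4377, 0.3308, 0.1176]
ee_rot: [-0.702, 0.703, -0.079, 0.078]
contact_force: [-4.6, -1.1, 5.6]
width: 0.0236
```

Run:
```python
from h import *
st()
```

```text
t 4.15 pos [0.4377 0.3308 0.1176] yaw -0.2227 F [-4.6 -1.1  5.6] w 0.0236 q [ 0.52  0.34  1.76 -0.    1.04  0.74] sh [-95.7  71.9]
```

>>> arm_command([
  [1.5,[0.02,0.1,0],0],
  [1.5,[0,0,0],0],
])

```text
clock: 4.35
position: [0.438, 0.3318, 0.1176]
ee_rot: [-0.702, 0.703, -0.079, 0.078]
contact_force: [-4.7, -1.3, 6.4]
width: 0.0236
```

Run:
```python
from h import *
st()
```

```text
t 4.35 pos [0.438  0.3318 0.1176] yaw -0.2228 F [-4.7 -1.3  6.4] w 0.0236 q [ 0.52  0.34  1.76 -0.    1.04  0.75] sh [-95.6  72.9]
```

>>> arm_command([
  [1.5,[0.02,0.1,0],0],
  [1.5,[0,0,0],0],
])

```text
clock: 4.55
position: [0.4381, 0.3324, 0.1177]
ee_rot: [-0.702, 0.704, -0.079, 0.078]
contact_force: [-4.1, -1.7, 6.3]
width: 0.0235
```

Run:
```python
from h import *
st()
```

```text
t 4.55 pos [0.4381 0.3324 0.1177] yaw -0.2225 F [-4.1 -1.7  6.3] w 0.0235 q [ 0.52  0.34  1.75 -0.    1.04  0.75] sh [-95.7  73.5]
```

>>> arm_command([
  [1.5,[0.02,0.1,0],0],
  [1.5,[0,0,0],0],
])

```text
clock: 4.75
position: [0.4381, 0.3326, 0.1176]
ee_rot: [-0.701, 0.704, -0.079, 0.078]
contact_force: [-4.4, -4.0, 6.5]
width: 0.0238
```

Run:
```python
from h import *
st(); shot('top','t4.png')
a=cv2.imread('pics/t4.png')[135:275,85:250]
cv2.imwrite('pics/c5.png',cv2.resize(a,None,fx=4,fy=4,interpolation=cv2.INTER_CUBIC))
```

```text
t 4.75 pos [0.4381 0.3326 0.1176] yaw -0.2223 F [-4.4 -4.   6.5] w 0.0238 q [ 0.52  0.35  1.75 -0.    1.05  0.75] sh [-95.7  73.8]
```

View pics/c5.png

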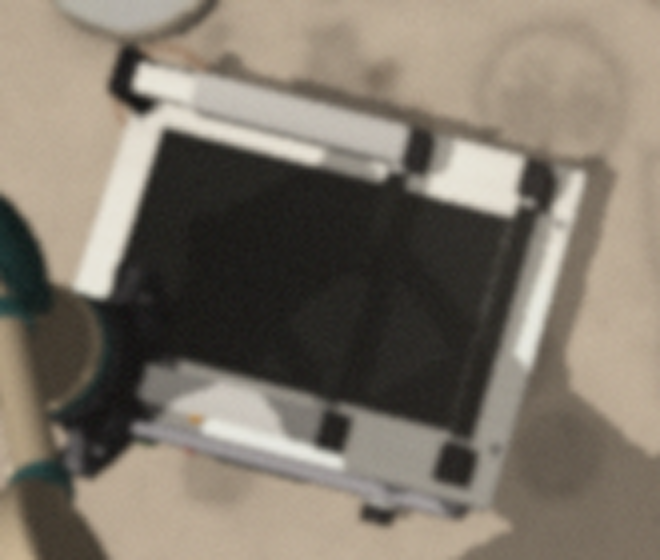

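>>> arm_command([
  [1.5,[-0.03,-0.15,0],0],
  [5,[0,0,0],0],
  [5,[0,0,0],0],
  [5,[0,0,0],0],
  [5,[-0.3,-1.2,0],0],
  [5,[-0.3,-1.2,0],0],
  [5,[-0.26,-1.2,0],0],
  [5,[0,0,0],0],
])

```text
clock: 5.6
position: [0.4288, 0.2949, 0.1173]
ee_rot: [-0.702, 0.703, -0.079, 0.078]
contact_force: [-0.8, 0.7, -0.4]
width: 0.0503
```

Run:
```python
from h import *
st()
```

```text
t 5.6 pos [0.4288 0.2949 0.1173] yaw -0.2235 F [-0.8  0.7 -0.4] w 0.0503 q [ 0.47  0.31  1.82 -0.    1.02  0.69] sh [-96.3  34.9]
```

Squeeze again (nudge +1 mm in x and y), then slide.

>>> arm_command([
  [4,[0.15,0.1,0],0],
  [3.4,[0,0,0],0],
  [3,[0,0,0],0],
  [2.6,[0,0,0],0],
  [2,[0,0,0],0],
  [1.5,[0,0,0],0],
  [1.5,[0,0,0],0],
  [1.5,[0,0,0],0],
], grip_force=30)

```text
clock: 6.4
position: [0.4301, 0.2984, 0.1173]
ee_rot: [0.703, -0.703, 0.079, -0.078]
contact_force: [-5.1, 0.8, 4.6]
width: 0.0236
```

Run:
```python
from h import *
st()
```

```text
t 6.4 pos [0.4301 0.2984 0.1173] yaw -0.2228 F [-5.1  0.8  4.6] w 0.0236 q [0.47 0.31 1.81 0.   1.02 0.69] sh [-95.8  38.7]
```

>>> arm_command([
  [1.5,[0.11,0.49,0],0],
  [1.5,[0.11,0.49,0],0],
  [1.5,[0.11,0.49,0],0],
  [1.5,[0.11,0.49,0],0],
  [1.5,[0.11,0.49,0],0],
  [1.5,[0.11,0.49,0],0],
  [1.5,[0.04,0.19,0],0],
  [1.5,[0.02,0.1,0],0],
  [1.5,[0.02,0.1,0],0],
  [1.5,[0.02,0.1,0],0],
  [1.5,[0,0,0],0],
])

```text
clock: 7.5
position: [0.438, 0.3318, 0.1173]
ee_rot: [-0.702, 0.703, -0.079, 0.078]
contact_force: [-5.1, -0.5, 3.4]
width: 0.0237
```

Run:
```python
from h import *
st(); shot('top','t5.png')
a=cv2.imread('pics/t5.png')[135:275,85:250]
cv2.imwrite('pics/c6.png',cv2.resize(a,None,fx=4,fy=4,interpolation=cv2.INTER_CUBIC))
```

```text
t 7.5 pos [0.438  0.3318 0.1173] yaw -0.2224 F [-5.1 -0.5  3.4] w 0.0237 q [ 0.52  0.34  1.76 -0.    1.04  0.74] sh [-95.7  73. ]
```

View pics/c6.png

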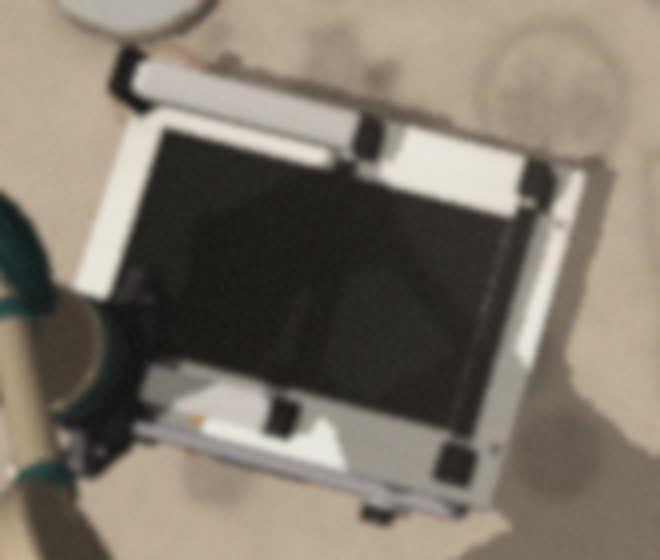

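>>> arm_command([
  [1.5,[-0.02,-0.05,0],0],
  [5,[0,0,0],0],
  [6,[0,0,0],0],
  [6,[0,0,0],0],
  [6,[0,0,3],0],
  [6,[0,0,4],0],
  [6,[0,0,4],0],
  [6,[0.4,-2,2.5],0.05],
  [6,[0.4,-4,0],0.1],
  [6,[0.4,-4,0],0.1],
  [6,[0.4,-4,0],0.1],
  [6,[0.4,-4,0],0.1],
])

```text
clock: 8.75
position: [0.4592, 0.1501, 0.2526]
ee_rot: [-0.702, 0.703, 0.083, -0.081]
contact_force: [0.2, -0.4, 0.5]
width: 0.06
```

>>> arm_command([
  [6,[0.4,-4,0],0.1],
  [6,[0.4,-4,0],0.1],
  [6,[0.4,-4,0],0.1],
  [6,[0.4,-4,0],0.1],
  [6,[0.4,-4,0],0.1],
  [6,[0.4,-4,0],0.1],
  [6,[0.4,-4,0],0.1],
  [6,[0.4,-4,0],0.1],
  [6,[0.4,-4,0],0.1],
  [6,[0.4,-4,0],0.1],
  [6,[0.4,-3,0],0.1],
  [6,[0.4,-2,0],0.02],
])

```text
clock: 9.95
position: [0.5069, -0.3014, 0.2521]
ee_rot: [-0.552, 0.553, 0.441, -0.442]
contact_force: [0.1, 0.4, 0.2]
width: 0.06
```

Run:
```python
from h import *
st(); shot('top','t6.png'); shot('side','s6.png')
a=cv2.imread('pics/t6.png')[130:280,90:250]; b=cv2.imread('pics/s6.png')[180:330,180:340]
cv2.imwrite('pics/c7.png',cv2.resize(np.hstack([a,b]),None,fx=2.5,fy=2.5,interpolation=cv2.INTER_CUBIC))
```

```text
t 9.95 pos [ 0.5069 -0.3014  0.2521] yaw 1.3483 F [0.1 0.4 0.2] w 0.06 q [-0.65  0.3   1.47 -0.    1.38 -2.  ] sh [ 113.7 -528.6]
```

View pics/c7.png

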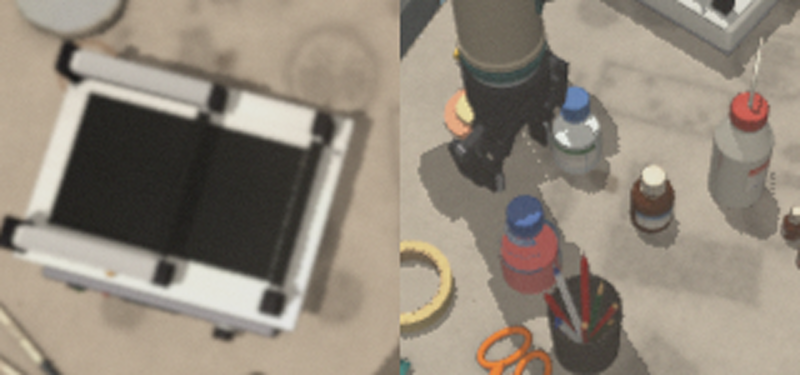

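Run:
```python
from h import *
np.set_printoptions(precision=4,suppress=True)
for n in('top0.png','side0.png','s6.png'):
    im=np.load(f'pics/{n}.npz');P=cloud(im);p=im['pixels'].astype(int)
    m=(p[...,2]-p[...,0]>25)&(P[...,2]>.08)&(np.hypot(P[...,0]-.506,P[...,1]+.302)<.045)
    q=P[m]; t=q[q[:,2]>.136]
    uv=np.argwhere(m)[q[:,2]>.136][:,::-1].astype(np.float32)
    if len(uv)<5: print(n,m.sum()); continue
    W=np.array([world(im,u,v,.14)[:2] for u,v in uv]); (c,r)=cv2.minEnclosingCircle((W*1000).astype(np.float32))
    print(n,m.sum(),len(t),'mean',W.mean(0),'circle',c,r,'maxz',q[:,2].max())
```

```text
top0.png 172 167 mean [ 0.5058 -0.301 ] circle (505.5115051269531, -301.5313415527344) 18.97066879272461 maxz 0.14721863170613803
side0.png 146 138 mean [ 0.5081 -0.3037] circle (507.27923583984375, -303.64984130859375) 18.983596801757812 maxz 0.14354167922845582
s6.png 173 140 mean [ 0.508  -0.3042] circle (506.9706115722656, -304.7294006347656) 19.524497985839844 maxz 0.14441115249096503
```

>>> arm_command([
  [6,[0,-0.1,-3],0],
  [6,[0,0,-4],0],
  [6,[0,0,-3],0],
  [6,[0,0,-2],0],
  [6,[0,0,-0.6],0],
  [5,[0,0,0],0],
  [4.3,[0,0,0],0],
  [3.8,[0,0,0],0],
  [3.4,[0,0,0],0],
  [3,[0,0,0],0],
  [3,[0,0,0],0],
], grip_force=40)

```text
clock: 11.15
position: [0.5075, -0.2999, 0.1279]
ee_rot: [-0.551, 0.554, 0.442, -0.441]
contact_force: [-1.4, -1.1, 6.2]
width: 0.0384
```

Run:
```python
from h import *
st(); shot('side','s7.png')
b=cv2.imread('pics/s7.png')[180:330,180:340]
cv2.imwrite('pics/c8.png',cv2.resize(b,None,fx=3,fy=3,interpolation=cv2.INTER_CUBIC))
```

```text
t 11.15 pos [ 0.5075 -0.2999  0.1279] yaw 1.3479 F [-1.4 -1.1  6.2] w 0.0384 q [-0.65  0.39  1.66  0.    1.1  -2.  ] sh [ 114.1 -527. ]
```

View pics/c8.png

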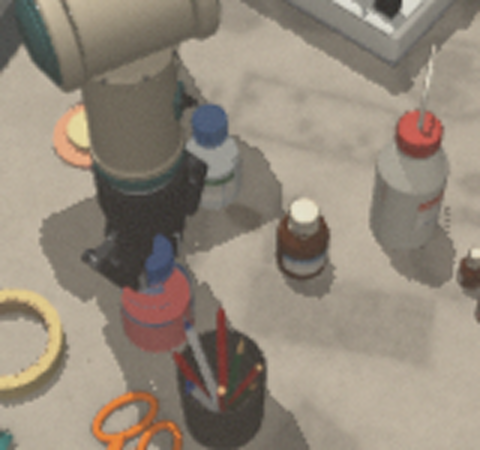

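>>> arm_command([
  [3,[0,0,1],0],
  [3,[0,0,2],0],
  [3,[0,0,3],0],
  [3,[0,0,4],0],
  [3,[0,0,4],0],
  [3,[0,0,3],0],
  [3,[0,0,1],0],
  [3,[0,1.5,0],0],
  [3,[0,3,0],0],
  [3,[-0.1,3,0],0],
  [3,[-0.1,3,0],0],
  [3,[-0.1,3,0],0],
])

```text
clock: 12.4
position: [0.502, -0.1613, 0.3033]
ee_rot: [0.555, -0.55, -0.441, 0.442]
contact_force: [-0.3, 1.1, -1.7]
width: 0.0384
```

Run:
```python
from h import *
st(); shot('side','s8.png')
b=cv2.imread('pics/s8.png')[100:350,130:430]
cv2.imwrite('pics/c9.png',cv2.resize(b,None,fx=2,fy=2,interpolation=cv2.INTER_CUBIC))
```

```text
t 12.4 pos [ 0.502  -0.1613  0.3033] yaw 1.348 F [-0.3  1.1 -1.7] w 0.0384 q [-0.44  0.18  1.5   0.    1.47 -1.79] sh [  77.5 -393.1]
```

View pics/c9.png

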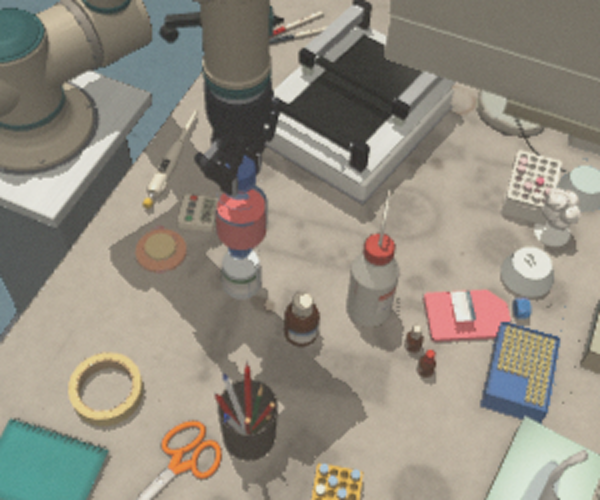

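>>> arm_command([
  [3,[-0.1,3,0],0],
  [3,[-0.1,3,0],0],
  [3,[-0.1,3,0],0],
  [3,[-0.1,3,0],0],
  [3,[-0.1,3,0],0],
  [3,[-0.1,3,0],0],
  [3,[-0.1,3,0],0],
  [3,[0,3,0],0],
  [3,[0,3,0],0],
  [3,[0,2,0],0],
  [3,[0,1.5,0],0],
  [3,[0,0,0],0],
])

```text
clock: 13.65
position: [0.4954, 0.1426, 0.3045]
ee_rot: [0.553, -0.551, -0.441, 0.443]
contact_force: [0.1, -0.3, -2.4]
width: 0.0381
```

>>> arm_command([
  [3,[0,0,0],0],
  [3,[0,0,0],0],
])

```text
clock: 13.85
position: [0.4965, 0.1399, 0.3058]
ee_rot: [0.553, -0.553, -0.441, 0.442]
contact_force: [0.4, 1.0, -1.7]
width: 0.0385
```

Run:
```python
from h import *
st(); shot('side','s9.png'); shot('top','t9.png')
a=cv2.imread('pics/t9.png')[125:275,85:250];b=cv2.imread('pics/s9.png')[70:220,230:395]
cv2.imwrite('pics/c10.png',cv2.resize(np.hstack([a,b]),None,fx=2.4,fy=2.4,interpolation=cv2.INTER_CUBIC))
```

```text
t 13.85 pos [0.4965 0.1399 0.3058] yaw 1.3472 F [ 0.4  1.  -1.7] w 0.0385 q [ 0.14  0.16  1.52 -0.    1.46 -1.21] sh [   4.5 -100.9]
```

View pics/c10.png

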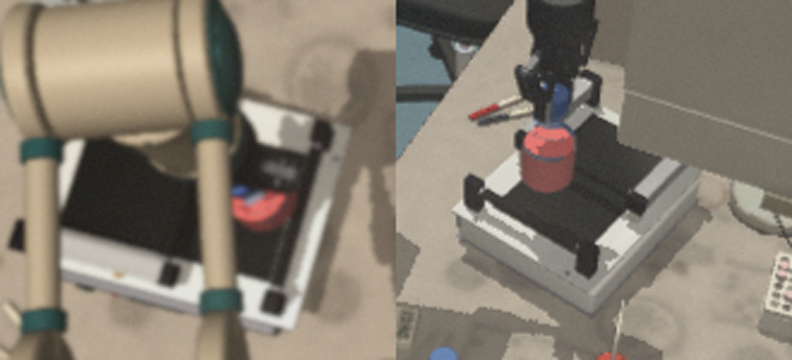

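>>> arm_command([
  [3,[-0.1,0.8,0],0],
  [3,[0,0.6,0],0],
  [3,[0,0,0],0],
  [3,[0,0,-2],0],
  [3,[0,0,-2.5],0],
  [3,[0,0,-2],0],
  [3,[0,0,-1],0],
  [3,[0,0,0],0],
  [3,[0,0,0],0],
])

```text
clock: 14.85
position: [0.496, 0.155, 0.2319]
ee_rot: [-0.552, 0.552, 0.442, -0.441]
contact_force: [-0.2, 1.2, -2.5]
width: 0.0383
```

Run:
```python
from h import *
st(); shot('side','s10.png'); shot('top','t10.png')
a=cv2.imread('pics/t10.png')[125:275,85:250];b=cv2.imread('pics/s10.png')[70:220,230:395]
cv2.imwrite('pics/c11.png',cv2.resize(np.hstack([a,b]),None,fx=2.4,fy=2.4,interpolation=cv2.INTER_CUBIC))
st()
```

```text
t 14.85 pos [0.496  0.155  0.2319] yaw 1.3481 F [-0.2  1.2 -2.5] w 0.0383 q [ 0.17  0.2   1.65  0.    1.29 -1.18] sh [  0.6 -86.3]
t 14.95 pos [0.4963 0.1549 0.2323] yaw 1.3481 F [-0.2  0.3 -2.7] w 0.0384 q [ 0.17  0.2   1.65  0.    1.29 -1.18] sh [  0.9 -86.3]
```

View pics/c11.png

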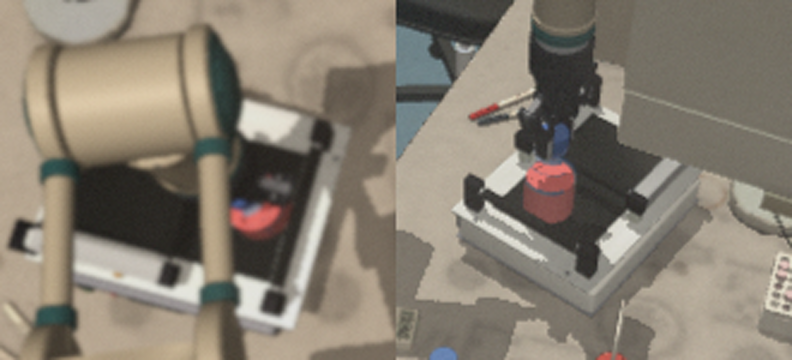

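>>> arm_command([
  [3,[-0.05,-0.05,-0.8],0],
  [3,[0,0,-0.6],0],
  [3,[0,0,-0.4],0],
  [3,[0,0,-0.2],0],
  [3,[0,0,-0.1],0],
  [3,[0,0,0],0],
])

```text
clock: 15.55
position: [0.4954, 0.1547, 0.2102]
ee_rot: [0.553, -0.552, -0.442, 0.441]
contact_force: [-0.5, 3.6, -2.8]
width: 0.0381
```

Run:
```python
from h import *
st()
```

```text
t 15.55 pos [0.4954 0.1547 0.2102] yaw 1.3479 F [-0.5  3.6 -2.8] w 0.0381 q [ 0.17  0.22  1.68  0.    1.24 -1.18] sh [  0.1 -86.7]
```

>>> arm_command([
  [3,[0,0,-0.1],0],
  [3,[0,0,0],0],
  [3,[0,0,0],0],
])

```text
clock: 15.85
position: [0.4955, 0.1546, 0.2098]
ee_rot: [0.553, -0.552, -0.442, 0.441]
contact_force: [0.6, 2.9, 2.1]
width: 0.0382
```

Run:
```python
from h import *
st(); im=shot('side','s11.png'); st()
I=cv2.resize(cv2.imread('pics/s11.png')[90:190,250:370],None,fx=6,fy=6,interpolation=cv2.INTER_CUBIC)
def L(pts,c): cv2.polylines(I,[np.array([((proj(im,p)-[250,90]+.5)*6).astype(int) for p in pts])],True,c,1)
a=np.linspace(0,6.28,40)
for z in(82,170): L([sh(34*np.cos(t),-86.5+34*np.sin(t),z) for t in a],(0,255,0))
L([sh(-82,-122,126),sh(82,-122,126),sh(82,-138,126),sh(-82,-138,126)],(0,255,255))
cv2.imwrite('pics/c12.png',I)
```

```text
t 15.85 pos [0.4955 0.1546 0.2098] yaw 1.3479 F [0.6 2.9 2.1] w 0.0382 q [ 0.17  0.22  1.69  0.    1.24 -1.18] sh [  0.2 -86.8]
t 15.9 pos [0.4955 0.1546 0.2098] yaw 1.3479 F [0.5 3.2 3.3] w 0.0385 q [ 0.17  0.22  1.69  0.    1.24 -1.18] sh [  0.2 -86.8]
```

View pics/c12.png

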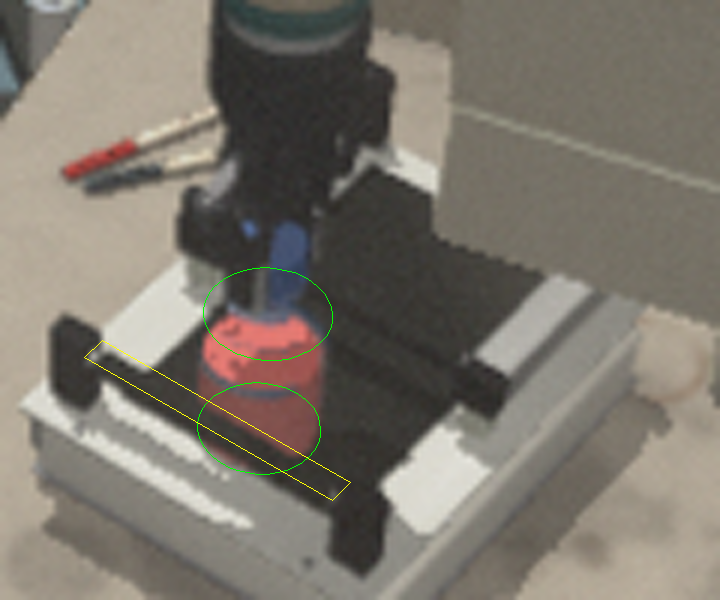

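>>> arm_command([
  [3,[0,0,0.15],0],
  [3,[0.03,0.12,0],0],
  [3,[0,0,0],0],
])

```text
clock: 16.2
position: [0.4953, 0.155, 0.2104]
ee_rot: [-0.552, 0.553, 0.441, -0.442]
contact_force: [-0.2, 2.3, -2.4]
width: 0.0387
```

Run:
```python
from h import *
st()
```

```text
t 16.2 pos [0.4953 0.155  0.2104] yaw 1.3483 F [-0.2  2.3 -2.4] w 0.0387 q [ 0.17  0.22  1.68 -0.    1.24 -1.18] sh [ -0.1 -86.4]
```

>>> arm_command([
  [3,[0.02,0.1,0],0],
  [3,[0,0,0],0],
  [3,[0,0,0],0],
])

```text
clock: 16.5
position: [0.4952, 0.1557, 0.2106]
ee_rot: [-0.552, 0.553, 0.441, -0.442]
contact_force: [0.2, -0.2, -1.8]
width: 0.0384
```

Run:
```python
from h import *
st()
```

```text
t 16.5 pos [0.4952 0.1557 0.2106] yaw 1.3482 F [ 0.2 -0.2 -1.8] w 0.0384 q [ 0.17  0.22  1.68 -0.    1.24 -1.18] sh [ -0.3 -85.8]
```

>>> arm_command([
  [3,[0.02,0.08,0],0],
  [3,[0,0,-0.1],0],
  [3,[0,0,-0.08],0],
  [3,[0,0,0],0],
])

```text
clock: 16.9
position: [0.4961, 0.157, 0.2099]
ee_rot: [-0.552, 0.553, 0.442, -0.441]
contact_force: [-1.7, -1.0, 4.6]
width: 0.0381
```

Run:
```python
from h import *
st()
```

```text
t 16.9 pos [0.4961 0.157  0.2099] yaw 1.3481 F [-1.7 -1.   4.6] w 0.0381 q [ 0.17  0.22  1.68 -0.    1.24 -1.17] sh [  0.3 -84.3]
```

>>> arm_command([
  [3.9,[0,0,0],0],
  [4.3,[0,0,0],0],
  [5,[0,0,0],0],
  [6,[0,0,0],0],
  [6,[0,0,0],0],
  [6,[0,0,2],0],
  [6,[0,0,4],0],
  [6,[0,0,3],0],
  [6,[-3,3,0],-0.1],
  [6,[-3,4,0],-0.1],
  [6,[0,4,0],-0.1],
  [6,[0,4,0],-0.1],
])

```text
clock: 18.1
position: [0.435, 0.3086, 0.2996]
ee_rot: [-0.63, 0.63, 0.322, -0.321]
contact_force: [0.7, -0.7, -0.2]
width: 0.0599
```

Run:
```python
from h import *
s=st(); print((sh(-95,36)-s['position'][:2])*100)
im=shot('side','s12.png'); im2=shot('top','t12.png')
a=cv2.imread('pics/t12.png')[125:275,85:250];b=cv2.imread('pics/s12.png')[70:220,230:395]
cv2.imwrite('pics/c13.png',cv2.resize(np.hstack([a,b]),None,fx=2.4,fy=2.4,interpolation=cv2.INTER_CUBIC))
```

```text
t 18.1 pos [0.435  0.3086 0.2996] yaw 0.944 F [ 0.7 -0.7 -0.2] w 0.0599 q [ 0.49  0.19  1.5  -0.    1.45 -0.46] sh [-93.3  49.6]
[-0.46845371 -1.29162624]
```

View pics/c13.png

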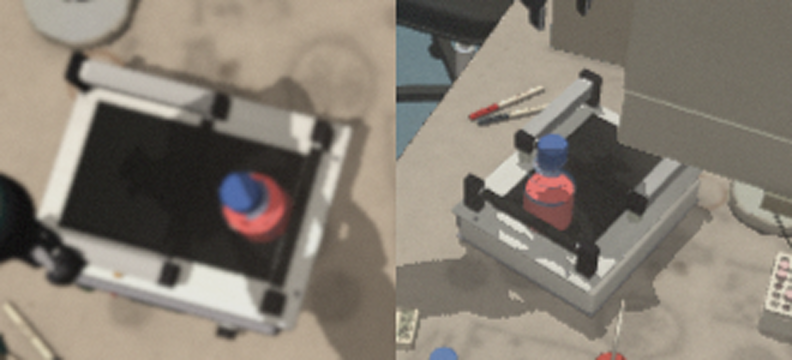

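>>> arm_command([
  [6,[-0.2,-0.6,0],-0.13],
  [6,[-0.2,-0.6,0],-0.13],
  [6,[0,0,0],-0.13],
  [6,[0,0,0],-0.13],
  [6,[0,0,0],-0.13],
  [6,[0,0,0],-0.13],
  [6,[0,0,-2],-0.13],
  [6,[0,0,-3],-0.13],
  [6,[0,0,-3],-0.128],
  [6,[0,0,0],0],
  [6,[0,0,0],0],
])

```text
clock: 19.3
position: [0.4321, 0.2948, 0.2192]
ee_rot: [-0.703, 0.703, -0.077, 0.077]
contact_force: [0.7, -0.3, 0.2]
width: 0.0602
```

Run:
```python
from h import *
s=st(); print((sh(-95.5,36.5)-s['position'][:2])*100)
```

```text
t 19.3 pos [0.4321 0.2948 0.2192] yaw -0.2174 F [ 0.7 -0.3  0.2] w 0.0602 q [ 0.47  0.22  1.66 -0.    1.26  0.68] sh [-93.1  35.6]
[-0.21625354  0.14234828]
```

>>> arm_command([
  [6,[-0.2,0.1,-3],-0.006],
  [6,[0,0,-3],0],
  [6,[0,0,-3],0],
  [6,[0,0,-1.2],0],
  [6,[0,0,0],0],
  [6,[0,0,0],0],
])

```text
clock: 19.9
position: [0.4313, 0.2969, 0.1187]
ee_rot: [0.703, -0.702, 0.079, -0.08]
contact_force: [0.5, -1.2, 0.3]
width: 0.0598
```

Run:
```python
from h import *
s=st(); print((sh(-95.5,36.5)-s['position'][:2])*100)
```

```text
t 19.9 pos [0.4313 0.2969 0.1187] yaw -0.2253 F [ 0.5 -1.2  0.3] w 0.0598 q [ 0.47  0.31  1.81 -0.    1.02  0.7 ] sh [-94.3  37.5]
[-0.13965597 -0.06676797]
```

>>> arm_command([
  [4,[-0.15,-0.05,-0.1],0],
  [3.4,[0,0,0],0],
  [3,[0,0,0],0],
  [2.6,[0,0,0],0],
  [2,[0,0,0],0],
  [1.5,[0,0,0],0],
  [1.5,[0,0,0],0],
  [1.5,[0,0,0],0],
], grip_force=30)

```text
clock: 20.7
position: [0.4295, 0.2958, 0.117]
ee_rot: [0.703, -0.702, 0.079, -0.081]
contact_force: [0.3, -1.9, 6.4]
width: 0.0237
```

Run:
```python
from h import *
s=st()
```

```text
t 20.7 pos [0.4295 0.2958 0.117 ] yaw -0.2263 F [ 0.3 -1.9  6.4] w 0.0237 q [ 0.47  0.31  1.82 -0.    1.01  0.7 ] sh [-95.9  36. ]
```

>>> arm_command([
  [1.5,[-0.09,-0.39,0],0],
  [1.5,[-0.09,-0.39,0],0],
  [1.5,[-0.09,-0.39,0],0],
  [1.5,[-0.09,-0.39,0],0],
  [1.5,[-0.09,-0.39,0],0],
  [1.5,[-0.09,-0.39,0],0],
  [1.5,[-0.09,-0.39,0],0],
  [1.5,[-0.04,-0.19,0],0],
  [1.5,[0,0,0],0],
])

```text
clock: 21.6
position: [0.4226, 0.2665, 0.117]
ee_rot: [0.703, -0.702, 0.079, -0.081]
contact_force: [0.8, -0.0, 5.8]
width: 0.0234
```

Run:
```python
from h import *
st(); im=shot('side','s13.png'); im2=shot('top','t13.png')
a=cv2.imread('pics/t13.png')[125:275,85:250];b=cv2.imread('pics/s13.png')[70:220,230:395]
cv2.imwrite('pics/c14.png',cv2.resize(np.hstack([a,b]),None,fx=2.4,fy=2.4,interpolation=cv2.INTER_CUBIC))
```

```text
t 21.6 pos [0.4226 0.2665 0.117 ] yaw -0.2264 F [ 0.8 -0.   5.8] w 0.0234 q [ 0.42  0.28  1.86 -0.    1.    0.65] sh [-96.    5.9]
```

View pics/c14.png

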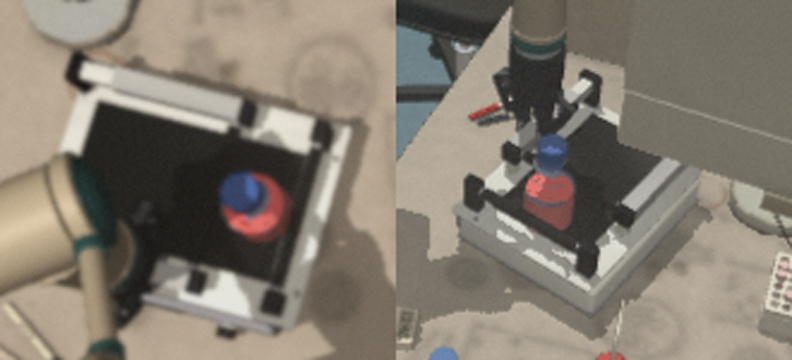

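>>> arm_command([
  [1.5,[-0.04,-0.19,0],0],
  [1.5,[-0.02,-0.1,0],0],
  [1.5,[-0.02,-0.1,0],0],
  [1.5,[-0.01,-0.05,0],0],
  [1.5,[-0.01,-0.05,0],0],
  [1.5,[0,0,0],0],
])

```text
clock: 22.3
position: [0.4216, 0.2621, 0.117]
ee_rot: [0.703, -0.702, 0.079, -0.081]
contact_force: [-1.3, 2.1, 7.0]
width: 0.0236
```

Run:
```python
from h import *
st()
```

```text
t 22.3 pos [0.4216 0.2621 0.117 ] yaw -0.2267 F [-1.3  2.1  7. ] w 0.0236 q [0.42 0.27 1.87 0.   1.   0.64] sh [-96.    1.3]
```

>>> arm_command([
  [1.5,[-0.02,-0.08,0],0],
  [1.5,[-0.01,-0.05,0],0],
  [1.5,[0,0,0],0],
])

```text
clock: 22.6
position: [0.4214, 0.2611, 0.117]
ee_rot: [0.703, -0.702, 0.079, -0.081]
contact_force: [-0.3, 2.5, 7.1]
width: 0.0233
```

Run:
```python
from h import *
st(); im2=shot('top','t14.png')
a=cv2.imread('pics/t14.png')[135:275,85:250]
cv2.imwrite('pics/c15.png',cv2.resize(a,None,fx=4,fy=4,interpolation=cv2.INTER_CUBIC))
```

```text
t 22.6 pos [0.4214 0.2611 0.117 ] yaw -0.2268 F [-0.3  2.5  7.1] w 0.0233 q [0.41 0.27 1.87 0.   0.99 0.64] sh [-96.    0.3]
```

View pics/c15.png

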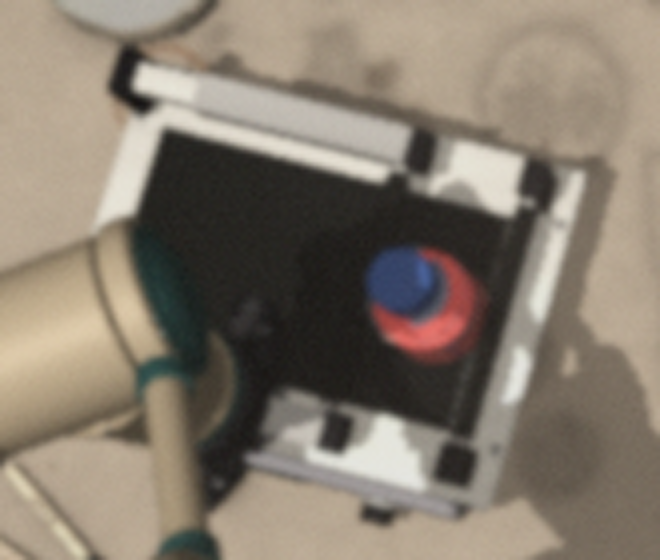

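>>> arm_command([
  [1.5,[-0.02,-0.1,0],0],
  [1.5,[0,0,0],0],
])

```text
clock: 22.85
position: [0.4211, 0.2601, 0.1169]
ee_rot: [0.703, -0.702, 0.079, -0.081]
contact_force: [-0.4, 1.4, 6.5]
width: 0.0237
```

Run:
```python
from h import *
st()
```

```text
t 22.85 pos [0.4211 0.2601 0.1169] yaw -0.2267 F [-0.4  1.4  6.5] w 0.0237 q [0.41 0.27 1.87 0.   0.99 0.64] sh [-96.   -0.7]
```

>>> arm_command([
  [1.5,[-0.02,-0.08,0],0],
  [1.5,[0,0,0],0],
  [1.5,[0,0,0],0],
])

```text
clock: 23.15
position: [0.421, 0.2597, 0.117]
ee_rot: [0.704, -0.702, 0.079, -0.081]
contact_force: [0.0, 3.5, 5.8]
width: 0.0233
```

Run:
```python
from h import *
st()
```

```text
t 23.15 pos [0.421  0.2597 0.117 ] yaw -0.2269 F [0.  3.5 5.8] w 0.0233 q [0.41 0.27 1.88 0.   0.99 0.64] sh [-95.9  -1.2]
```

>>> arm_command([
  [1.5,[0.02,0.08,0],0],
  [3,[0,0,0],0],
  [5,[0,0,0],0],
  [6,[0,0,0],0],
  [6,[0,0,0],0],
  [6,[0,0,3],0],
  [6,[0,0,4],0],
  [6,[0,0,4],0],
  [6,[-3,2,4],0],
  [6,[-4,3,0],0],
  [6,[-4,4,0],0],
  [6,[-4,4,0],0],
])

```text
clock: 24.35
position: [0.2804, 0.3794, 0.2636]
ee_rot: [0.703, -0.702, 0.08, -0.081]
contact_force: [0.9, 0.1, -1.2]
width: 0.0603
```

Run:
```python
from h import *
st(); im2=shot('top','t15.png'); im=shot('side','s15.png')
a=cv2.imread('pics/t15.png')[135:275,85:250]
cv2.imwrite('pics/c16.png',cv2.resize(a,None,fx=4,fy=4,interpolation=cv2.INTER_CUBIC))
cv2.imwrite('pics/c17.png',cv2.resize(cv2.imread('pics/s15.png')[70:190,250:390],None,fx=5,fy=5,interpolation=cv2.INTER_CUBIC))
```

```text
t 24.35 pos [0.2804 0.3794 0.2636] yaw -0.2272 F [ 0.9  0.1 -1.2] w 0.0603 q [ 0.79  0.11  1.68 -0.    1.35  1.01] sh [-259.9   83.9]
```

View pics/c16.png

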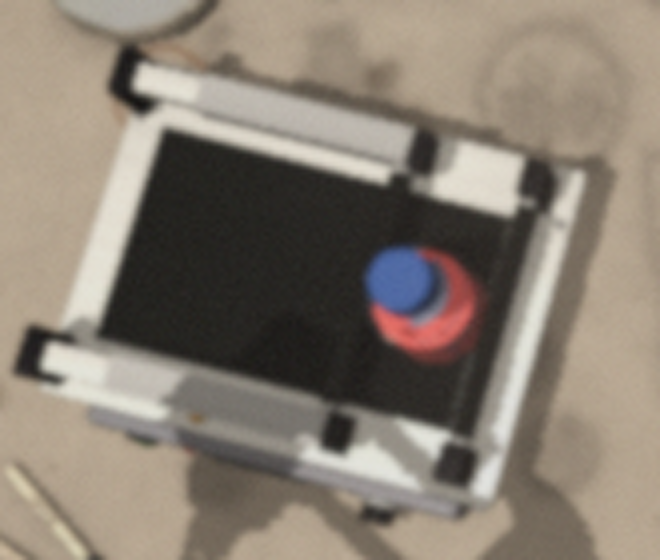

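View pics/c17.png

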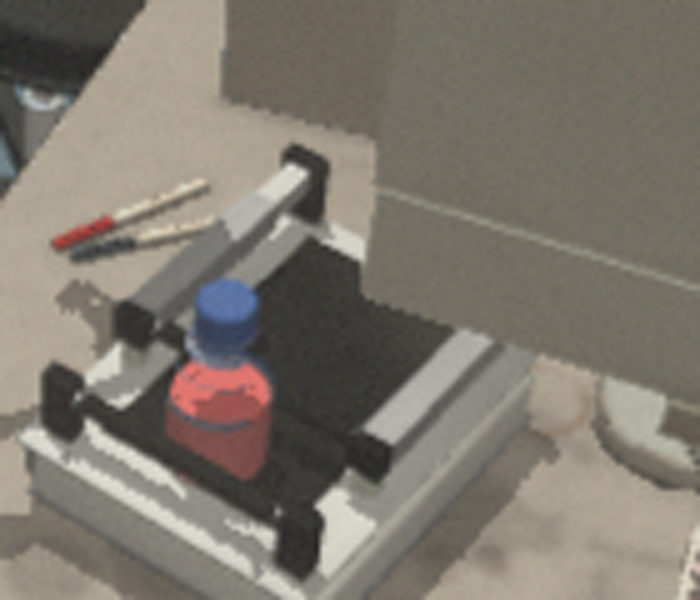

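>>> arm_command([
  [6,[-2,4,0],0],
  [6,[-2,4,0],0],
  [6,[-2,4,0],0],
  [6,[-2,4,0],0],
  [6,[0,0,0],0],
  [6,[0,0,0],0],
])

```text
clock: 25.05
position: [0.2019, 0.5385, 0.2623]
ee_rot: [-0.702, 0.703, -0.079, 0.079]
contact_force: [0.2, -1.2, -0.5]
width: 0.06
```

Run:
```python
from h import *
s=st(); im2=shot('top','t16.png'); im=shot('side','s16.png')
for n in('top0.png','t12.png','t16.png'):
    px=np.load(f'pics/{n}.npz')['pixels'].astype(int); sub=(px[...,0]-px[...,2])[236:243,129:139]; print(n); print(sub); print(px[239,132:135].tolist())
g0=None
def edges(im,x,z,lo,hi,step=.25):
    g=im['pixels'].astype(np.float32).mean(-1); ys=np.arange(lo,hi,step); a=0
    for d in(-6,-3,0,3,6):
        uv=np.array([proj(im,sh(x+d,y,z)) for y in ys],np.float32)
        a=a+cv2.remap(g,uv[:,:1].copy(),uv[:,1:].copy(),cv2.INTER_LINEAR).ravel()
    d=np.gradient(cv2.GaussianBlur(a.reshape(1,-1),(0,0),4)[0]); i=np.argmax(abs(d)); return ys[i]
t0=np.load('pics/top0.png.npz'); t12=np.load('pics/t12.png.npz')
print('back-tube end: narrow',edges(t0,95,130,50,78),'now',edges(im2,95,130,85,113)); print('collar right: ',edges(t0,95,130,-104,-87),edges(im2,95,130,-69,-52),edges(t12,95,130,-34,-17), 'front',edges(t0,-95,130,-104,-87),edges(im2,-95,130,-69,-52),edges(t12,-95,130,-34,-17))
# cap top pose vs upright
for I in(im2,im):
    P=cloud(I);p=I['pixels'].astype(int); c=sh(0,-86.5)
    m=(p[...,2]-p[...,0]>25)&(P[...,2]>.216)&(np.hypot(P[...,0]-c[0],P[...,1]-c[1])<.05)
    W=np.array([world(I,u,v,.222)[:2] for v,u in np.argwhere(m)]); cc,r=cv2.minEnclosingCircle((W*1000).astype(np.float32)); print('cap',tosh(np.array(cc)/1000),r,np.median(P[m][:,2]))
cv2.imwrite('pics/c18.png',cv2.resize(cv2.imread('pics/t16.png'),None,fx=1.4,fy=1.4))
cv2.imwrite('pics/c19.png',cv2.imread('pics/s16.png'))
```

```text
t 25.05 pos [0.2019 0.5385 0.2623] yaw -0.2246 F [ 0.2 -1.2 -0.5] w 0.06 q [ 1.09  0.27  1.48 -0.    1.39  1.32] sh [-372.1  221.4]
top0.png
[[14 14 14 16 15 14 14 14 14 13]
 [13 13 15 19 21 21 17 16 16 14]
 [11 13 17 29 41 38 30 19 14 14]
 [11 13 18 37 62 61 44 23 17 12]
 [10 11 15 28 44 45 34 19 13 10]
 [ 8 10 11 16 21 20 17 11 11 11]
 [ 8  7 10  9 11 11  9  8  7  8]]
[[207, 194, 170], [199, 174, 137], [189, 163, 128]]
t12.png
[[15 15 14 15 15 16 17 15 15 14]
 [13 13 15 20 22 21 18 17 15 15]
 [12 14 19 29 43 38 28 20 17 14]
 [11 13 20 39 62 61 42 25 16 12]
 [10 11 15 29 43 45 33 20 11 10]
 [ 9 10 13 16 20 19 15 13  9 10]
 [ 7  9  8 10 11 12  9  8  8  8]]
[[208, 193, 169], [197, 171, 135], [190, 163, 129]]
t16.png
[[14 14 13 15 15 16 15 13 14 12]
 [13 14 16 19 23 21 17 16 16 13]
 [12 14 18 30 41 39 28 21 14 14]
 [12 11 21 39 59 63 44 22 15 13]
 [10 11 14 27 43 44 33 20 14 11]
 [10  9 10 15 20 19 16 11 11  9]
 [ 7  8  8  9 12 10  8  9  8  9]]
[[206, 191, 167], [195, 170, 136], [186, 160, 123]]
back-tube end: narrow 63.25 now 97.25
collar right:  -98.0 -65.25 -28.5 front -97.5 -64.5 -28.0
cap [ -1.08557331 -87.93854439] 19.527109146118164 0.22284399021919804
cap [  2.14213536 -90.02937038] 21.25847053527832 0.2215166993149547
```

View pics/c18.png

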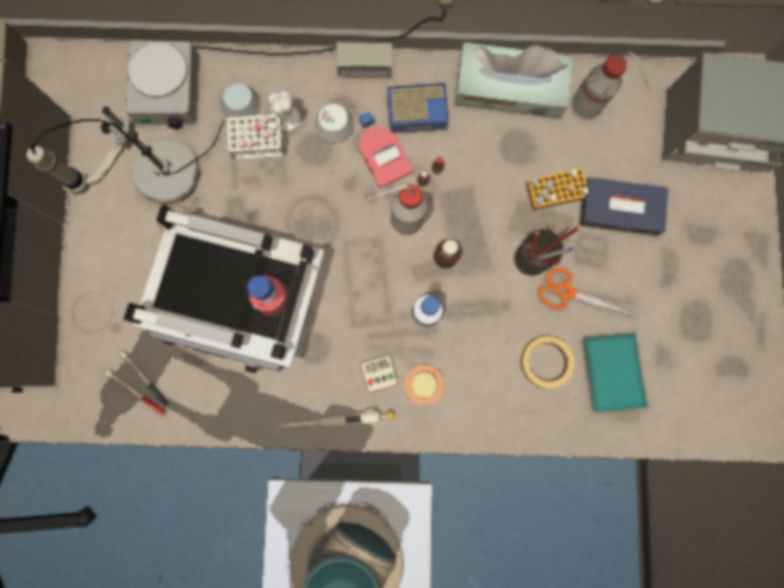

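View pics/c19.png

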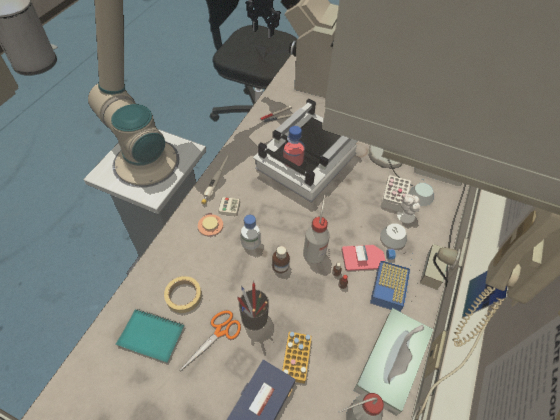

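```bash
python3 -c "
from rig import manip
print(manip.sign_off())"
```

```text
the job is handed in; nothing more can be done
None
```

The bottle of red medium is clamped upright on the mat in the middle hole, and I handed the job in at about 25 s of the 64 s allowed. I squeezed the button and slid the bar back through the middle hole to the wide hole. I then took the bottle by its cap and stood it between the bars. It touched the fixed bar on the way down, so I eased it about 2 mm off before letting go. Finally I squeezed the button again and closed the bar until it locked.

**What the last checks showed, with the arm clear:**
- **Button:** the brass button looks the same in the top view as when it was fully out at the start and in the wide hole.
- **Clamp travel:** measured about 33–34 mm from the narrow hole on the tube end and collars. That is 1–2 mm short of the nominal 35 mm, so roughly the latch play plus the 2 mm calibration error.
- **Bottle:** upright, with the cap top 222–223 mm above the bench against 222 mm expected. It is within about 2 mm of midway between the front and back tubes.
- **Other objects:** by eye in both views, all of them stand where they were.

**Where the checks disagreed:** the two cameras differ by 2–3 mm on the cap position. I could not see the button's front face directly, so "fully out" rests on the matching top view and on the tube stopping against the lock.

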